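Add a bottle to the rack and close the bookend

TASK

Draw the bottle rack's sliding bookend all the way back to its stop, then take the tall cologne bottle from the counter and stand it upright in the rack's channel between the bookend and the two shorter colognes, broad side to the front like them. Then slide the bookend up until the three bottles stand snug together against the rack's tall fixed end, and let go. Knock nothing over and leave the gel jar and the neck brush on the counter where they are.

Things in the scene. Friction and masses are not known exactly. Their poses are not given: they have to be found in the camera images.
- rack: Bottle rack, fixed: wooden board 64 x 258 mm, 6 mm thick (channel floor z = 6 mm), a low aluminium rail along each long side, 43 mm apart inside, tops 20 mm above the counter. Origin: centre of its underside; y runs along the channel. At the +y end a fixed wooden end plate, 8 mm thick, 55 mm wide, top 76 mm above the counter; a low stop bar at the -y end.
- rack_end_face (a point): Middle of the fixed end plate's inner face, at the channel's floor; in the rack's frame (0, 121, 6) mm. The row of bottles is to stand against this face. Axes as the rack's.
- bookend (a joint): Slide of the bookend along the channel, m: 0 = fully back at its stop, 160 mm from its face to the fixed end plate; grows as the bookend moves to the rack's +y, so the room left is 160 mm minus this. Held by about 2 N of friction. Three bottles side by side take 132 mm, so snug is about 0.028.
- bookend_face (a point): Point on the bookend's pressing face (a wooden plate 40 mm wide, 8 mm thick, 71 mm high over the channel's floor), at the channel's floor, midway across; the face looks to the rack's +y.
- bookend_grip (a point): Top centre of the bookend's upright wooden grip post, 62 mm behind (to -y of) its face: 24 mm wide (rack's x), 16 mm thick (rack's y), top 92 mm above the counter, sides free down to 20 mm above the counter. Take it from above, fingers closing along the rack's x. The bookend's foot is 83 mm long, its top 18 mm above the counter.
- tall_bottle: The bottle to be put in the rack: flat-sided cologne bottle, the tallest of the three of that shape, 33 mm (its x) by 45 mm (its y) and 124 mm high with its cap; the straight body reaches up to 105 mm, the cap is 20 mm across. It stands on the counter, about 0.19 kg. Origin: centre of its underside; broad sides (label) look to its -x and +x.
- short_bottle: The shortest cologne bottle of the same shape, 33 x 45 x 85 mm, already in the rack, nearest the fixed end plate. Origin: centre of its underside, axes as the tall one's.
- middle_bottle: The middle cologne bottle of the same shape, 33 x 45 x 104 mm, already in the rack beside the short one. Origin: centre of its underside, axes as the tall one's.
- gel_jar: Wide round gel jar with a ribbed lid, 88 mm across, 87 mm high, loose on the counter; stays there. Origin: centre of its underside.
- neck_brush: Neck duster brush standing on its turned foot, bristles up, 80 mm across, 170 mm high, loose on the counter; stays there. Origin: centre of its underside.
Things that resemble listed ones, but are neither listed nor needed, are in the scene too. Leave any purple or red look-alike of the tall_bottle alone.

How it is judged:
By the outcome, as a careful person would: the job done as asked, in the order asked, and still so for the second after the job is handed in, with the robot touching nothing.
It also fails if it takes over 64 s, if anything falls off the work surface, if the arm or the gripper's body presses on something with over 40 N, if the wrist force passes 120 N, or if a joint passes its speed limit or range.

ROBOT

A 6-joint arm with a two-finger parallel gripper is mounted at the origin on a cart in front of the work surface, level with it; the furniture and walls round the work are solid. World frame = base frame: x ahead of the robot, y to its left, z up, the work surface at z = 0. Lengths are in mm, angles in rad, forces in N, time in s.
With the tool pointing down it reaches from about 375 to 900 mm from the base axis. Payload 3.1 kg.
Tool frame: the origin (TCP) lies midway between the tips of the shut fingers; the grasp point (between the pads) lies 19 mm behind it; z points along the fingers, x is the direction in which the jaws open and shut, and the axes are right-handed (so a half turn about z gives the same grasp; the last joint's range is limited). The gripper opens to 87 mm and grips with 3 to 60 N. Pads are 19 mm wide; open, the fingers measure 117 mm over their backs; the gripper's body (75 mm by 190 mm) begins 51 mm behind the grasp point.
Start: joints at [-1.294, 0.527, 1.433, -0, 1.181, -0.178], TCP at [275.131, -561.159, 222.548] pointing down, gripper open.
Joint ranges: [-3.08, 3.08], [-0.75, 2.2], [0.22, 2.44], [-1.43, 4.57], [0, 2.65], [-2.85, 2.85]. Speed limits (rad/s): [2.79, 2.79, 3.14, 3.14, 3.14, 3.14].

INTERFACE

Orientations are given as [roll, pitch, yaw] about the fixed x, y, z axes, in that order (R = Rz(yaw) Ry(pitch) Rx(roll)).
In Python, from rig import status, viewer, ticket gives the robot as it stands. The module is installed in compiled form; this text tells all that it offers.
- The arm moves only by the shell command python3 -m handwheel 'ROWS' [FORCE]. ROWS is JSON, one flat list of numbers, 7 for each row, row after row: the shift along the tool's x, y, z in units of 50 mm (1.0 is 50 mm), then the turn, a rotation vector about the tool's x, y, z in units of 8 degrees (1.0 is 8 degrees), then the opening, from -1 (shut) to 1 (fully open), so that 0 is half open. In form: [x, y, z, ax, ay, az, hand, x, y, z, ax, ay, az, hand, ...]. A call has exactly 5 rows; each row is the pose to reach, as a shift and turn from the pose commanded when the call began, along the tool's axes at that moment; what a row does not reach only later rows make up. A row lasts 1/10 s, in which the tool goes at most 50 mm and 8.59 degrees, less where a joint would pass 70% of its speed; a pose out of reach is approached as far as the arm can. A call with a gripper value outside its range is refused whole. The fingers move at their own pace and stop on an object; FORCE is the grip in N (left out, the last holds). Time passes only in rows, so rows that repeat a pose let the fingers close, or fill a call up. It gives the time, the measured TCP pose, the force and the opening at its end, in the units of the state.
- status.get_state(): the state, without advancing time (a new reading comes with each control period).
- viewer.grab_frame(name): name is "side" or "top"; returns a dict with "color" (420x560x3 uint8, red, green, blue), "z_map" (420x560 float32, mm along the optical axis (not along the pixel's ray), 0 where there is no reading), "mtx" (3x3 intrinsics, pixels), "R" (3x3) and "t" (3): a world point X has camera coordinates R X + t. Camera axes: x right, y down, z forward; pixel columns grow to the right and rows downward; lengths in mm; the calibration is good to about 2 mm. A picture is of the moment at which its call begins.
- ticket.job_done(): hands the job in, once; it reports no verdict.
Trained networks look in a picture, given as the dict that the camera call returned (one of the last four; its "shot" number tells which), for a name from the list of things; names that differ only in an ending like _2 or _b are one class to them, and where a whole thing is asked for, a point or a joint stands for the part that bears it (a point fixed in the world has none). Each returns a list of dicts, best first, with "confidence" (0 to 1); they miss things now and then, are a little off and sometimes report something else, mostly with a low value. They report only what shows in the picture. A call takes as long as a camera call. They do not tell look-alikes from the thing itself.
- viewer.boxes_of(name, picture): "at" ([column, row] in pixels, amid what is visible of it).
- viewer.landmark_of(name, picture): "at" ([column, row] in pixels: a listed point, or the origin of a listed thing).
The state is a dict: "clock": time; "joint_pos": joint angles; "joint_velocities": joint speeds; "joint_torque": joint torques, N m; "ee_pos": TCP position; "tcp_rot": TCP orientation; "wrist_force": force on the tool from outside, world axes, zero at the start; "moment": the same for the moment, N m; "grip_width": finger opening in mm.
Only numpy, scipy, OpenCV 4.12 (cv2) and the standard library are available. Lean on these libraries where they do the work, as an engineer would, in place of code of your own. Each camera call takes 0.05 s, during which the arm holds its last target. There are 200 camera calls.

## Working session

There is one attempt and no reset: what is moved stays moved. The work goes in short steps, Python scripts to look and compute and a shell command to move; the robot and the scene stay as the last step left them, time stands still between calls to the robot, and variables do not carry over. Pictures are saved under pics/ and viewed, about 8 in all and at most 12, crops included, and the job is handed in when it is done.

```bash
mkdir -p pics
cat > h.py <<'E'
import numpy as np, cv2
from rig import status, viewer, ticket
def cloud(f):
    z=f["z_map"].astype(float); K=f["mtx"]; v,u=np.mgrid[:z.shape[0],:z.shape[1]]
    c=np.stack([(u-K[0,2])/K[0,0]*z,(v-K[1,2])/K[1,1]*z,z],-1)
    w=(c-f["t"])@f["R"]; w[z<=0]=np.nan; return w
def onz(f,px,zp):
    K=f["mtx"];d=f["R"].T@np.linalg.inv(K)@np.array([px[0],px[1],1.]);o=-f["R"].T@f["t"]
    return o+d*(zp-o[2])/d[2]
def save(f,n): cv2.imwrite("pics/%s.png"%n,f["color"][:,:,::-1])
E
python3 - <<'E'
from h import *
np.set_printoptions(precision=1,suppress=True)
s=status.get_state();print({k:np.round(v,3) for k,v in s.items()})
fs={n:viewer.grab_frame(n) for n in("top","side")}
H={"bookend_grip":92,"bookend_face":6,"rack_end_face":6,"rack":0,"tall_bottle":0,"short_bottle":6,"middle_bottle":6,"gel_jar":0,"neck_brush":0}
for n,f in fs.items():
    save(f,n+"0")
    print(n,"cam",-f["R"].T@f["t"])
    for k,z in H.items():
        for d in viewer.landmark_of(k,f)[:4]:
            print(k,np.array(d["at"]),round(d["confidence"],2),onz(f,d["at"],z))
E
```

```text
{'clock': np.float64(0.0), 'joint_pos': array([-1.3,  0.5,  1.4,  0. ,  1.2, -0.2]), 'joint_velocities': array([ 0., -0.,  0.,  0.,  0., -0.]), 'joint_torque': array([  0. , -44. , -17.7,   0.1,   0.1,  -0. ]), 'ee_pos': array([ 274.9, -560.5,  221.6]), 'tcp_rot': array([-3.1,  0. , -1.1]), 'wrist_force': array([ 0. , -0.4,  0.5]), 'moment': array([-0.,  0., -0.]), 'grip_width': np.float64(87.222)}
top cam [ 471.9   33.6 1121.8]
bookend_grip [293.1 155.3] 0.56 [623.4  -2.4  92. ]
bookend_face [266.5 155.7] 0.73 [635.8  50.9   6. ]
rack_end_face [214.  151.6] 0.66 [645.9 161.8   6. ]
rack [271.8 156.7] 0.82 [634.4  39.7   0. ]
tall_bottle [307.6 248.4] 0.96 [439.1 -33.4   0. ]
tall_bottle [268.1 223.7] 0.72 [492.1  49.2   0. ]
short_bottle [224.1 152. ] 0.92 [644.8 140.5   6. ]
middle_bottle [249.7 152.8] 0.95 [642.4  86.3   6. ]
gel_jar [376.6 248.4] 0.96 [ 437.2 -178.9    0. ]
neck_brush [220.2 246.4] 0.78 [445.6 150.7   0. ]
side cam [ 552.6 -666.4  650.8]
bookend_grip [327.5 237.4] 0.81 [631.5  -2.8  92. ]
bookend_grip [215.  350.6] 0.27 [ 452.6 -252.7   92. ]
bookend_face [321.5 254. ] 0.98 [627.5  46.9   6. ]
rack_end_face [328.  222.5] 0.68 [648.5 150.4   6. ]
rack_end_face [234.  282.9] 0.17 [455.7 -34.5   6. ]
rack [325.8 255.4] 0.58 [636.7  49.2   0. ]
tall_bottle [233.6 282.4] 0.78 [453.9 -27.3   0. ]
tall_bottle [251.1 252.1] 0.67 [482.9  59.8   0. ]
tall_bottle [208.7 255.8] 0.65 [396.2  48.8   0. ]
short_bottle [232.5 281.1] 0.41 [452.4 -29.7   6. ]
gel_jar [216.3 349.4] 0.97 [ 438.  -182.3    0. ]
neck_brush [234.9 224.4] 0.66 [441.7 152.2   0. ]
neck_brush [229.9 283.1] 0.53 [446.9 -29.1   0. ]
```

```bash
python3 -c "
import cv2,numpy as np
a=cv2.imread('pics/top0.png');b=cv2.imread('pics/side0.png');cv2.imwrite('pics/both0.png',cv2.resize(np.vstack([a,b]),(800,1200))[:600]);"
```

```text
(no output)
```

View pics/top0.png

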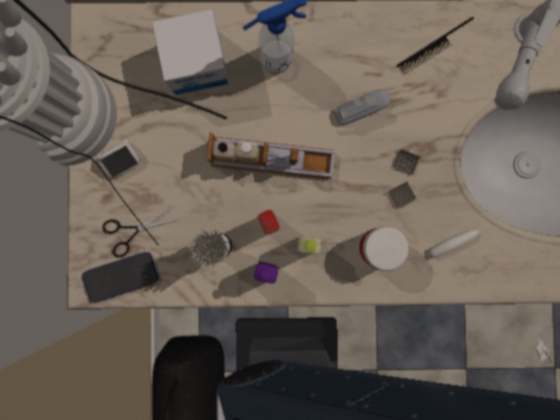

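View pics/side0.png

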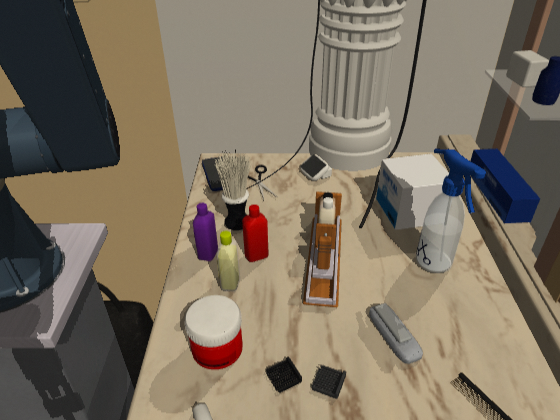

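The top view shows the rack running from (208,148) to (333,165) with its end plate on the left. The tall bottle is the yellow one at (310,246), and its red and purple look-alikes stand at (268,222) and (266,272). The side view agrees, with the yellow bottle at (228,262). Next I'll measure positions from the depth data.

```bash
cat > m.py <<'E'
from h import *
np.set_printoptions(precision=1,suppress=True)
def rect(P):
    r=cv2.minAreaRect(P[:,:2].astype(np.float32)); return np.round(r[0],1),np.round(r[1],1),round(r[2],1),len(P)
def sel(w,x,y,z):
    return w[(w[...,0]>x[0])&(w[...,0]<x[1])&(w[...,1]>y[0])&(w[...,1]<y[1])&(w[...,2]>z[0])&(w[...,2]<z[1])]
E
python3 - <<'E'
from m import *
for n in("top","side"):
    f=viewer.grab_frame(n); w=cloud(f)
    print(n)
    print("rack>3",rect(sel(w,(570,710),(-120,200),(3,24))))
    print("post",rect(sel(w,(600,680),(-50,30),(80,100))))
    print("z>60 list")
    for lo,hi in((62,74),(74,80),(80,88),(88,96),(96,106),(106,118)):
        P=sel(w,(590,700),(-60,190),(lo,hi))
        if len(P)>5: print(lo,hi,rect(P),P.min(0),P.max(0))
    for lo,hi in((5,100),(40,104),(100,108),(112,130)):
        P=sel(w,(400,475),(-80,15),(lo,hi)); 
        if len(P)>5: print("tall",lo,hi,rect(P),np.median(P,0))
    P=sel(w,(380,640),(-100,140),(-8,8)); print("counter",np.median(P[:,2]))
E
python3 - <<'E'
import cv2
a=cv2.imread('pics/top0.png')[125:290,190:350]
cv2.imwrite('pics/c1.png',cv2.resize(a,None,fx=3.6,fy=3.6,interpolation=cv2.INTER_CUBIC))
E
```

```text
top
rack>3 (array([640.2,  38.9]), array([138.4, 318.9]), 0.7, 2305)
post (array([625.4,  -3.8]), array([16. , 22.6]), 83.0, 98)
z>60 list
62 74 (array([641.6,  78.5]), array([181.4,  53.9]), 86.8, 342) [612.8 -10.7  62.1] [673.1 170.3  74. ]
74 80 (array([635.7,  77.3]), array([180.4,  52.3]), 83.0, 197) [612.8 -12.5  74. ] [672.6 169.6  80. ]
80 88 (array([634.8,  66.5]), array([157.7,  33.2]), 82.5, 193) [613.4 -12.3  80. ] [654.6 144.5  88. ]
88 96 (array([635. ,  66.5]), array([157.1,  29.9]), 85.3, 270) [614.2 -12.3  88. ] [651.4 144.4  95.9]
96 106 (array([634.3,  86.9]), array([12. , 14.2]), 72.0, 10) [627.8  81.   96.9] [642.4  94.7 105.7]
106 118 (array([637. ,  89.4]), array([17.7, 17.4]), 0.8, 79) [628.1  80.7 106.2] [645.9  98.1 113. ]
tall 5 100 (array([447.7, -31. ]), array([44.9, 32.7]), 82.7, 263) [448.6 -24.3  96.4]
tall 40 104 (array([447.7, -31. ]), array([44.9, 32.7]), 82.7, 301) [448.6 -26.7  97.1]
tall 100 108 (array([447.8, -32.8]), array([26. , 33.3]), 11.8, 55) [448.7 -31.8 101.6]
tall 112 130 (array([448. , -30.9]), array([18.6, 17. ]), 89.1, 85) [447.2 -30
[... 479 characters left out ...]
161.7  87.8]
88 96 (array([635.2,  66. ]), array([159.2,  30.5]), 83.1, 254) [613.8 -13.7  88.1] [653.8 145.3  95.1]
96 106 (array([637.5,  83.5]), array([ 8.7, 18.1]), 87.7, 40) [628.6  79.1  96.1] [646.8  88.2 106. ]
106 118 (array([637.3,  88.7]), array([17.9, 22. ]), 5.9, 67) [628.3  78.1 106.2] [646.2 100.4 113. ]
tall 5 100 (array([453.6, -39.4]), array([47.8, 32. ]), 36.1, 847) [450.9 -51.7  57.2]
tall 40 104 (array([447.4, -33.3]), array([44.8, 34.2]), 84.0, 693) [450.9 -50.6  80.1]
tall 100 108 (array([447.8, -32.8]), array([37.1, 28.9]), 88.5, 136) [450.6 -39.3 102.1]
tall 112 130 (array([448.5, -31.6]), array([19.6, 18.3]), 51.6, 125) [448.5 -36.1 124.5]
counter 1.3194561224449373
```

View pics/c1.png

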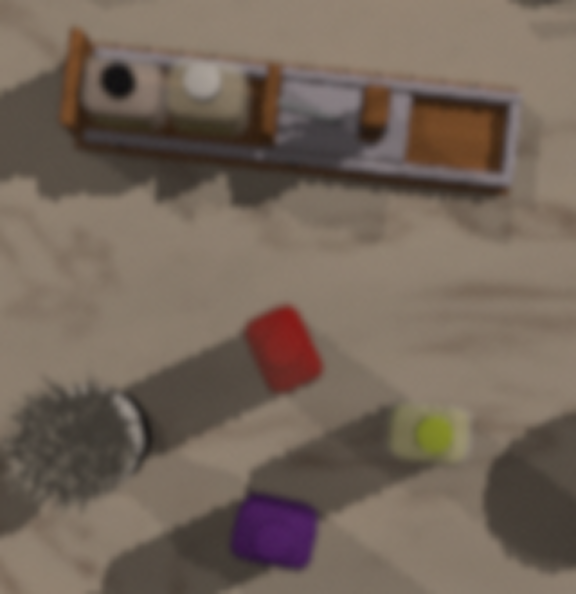

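The crop confirms that the rack and the yellow bottle share about the same yaw, roughly -7°. The rack axis points to 83°. The bookend is currently about 58 mm forward of its stop. I'll write a move calculator and go above the post.

```bash
cat > go.py <<'E'
import sys
from m import *
from scipy.spatial.transform import Rotation as R
# prints shift to target (x,y,z,yawdeg) in tool units from measured pose
s=status.get_state(); T=R.from_euler("xyz",s["tcp_rot"])
print("t",round(float(s["clock"]),2),"tcp",np.round(s["ee_pos"],1),"rot",np.round(np.degrees(s["tcp_rot"]),2),"F",np.round(s["wrist_force"],1),"grip",round(float(s["grip_width"]),1))
a=list(map(float,sys.argv[1:]))
for i in range(0,len(a),4):
    D=R.from_euler("xyz",[180,0,a[i+3]],degrees=True)
    print("->",np.round(T.inv().apply(np.array(a[i:i+3])-s["ee_pos"])/50,3),np.round(np.degrees((T.inv()*D).as_rotvec())/8,3))
E
python3 go.py 626 -4 200 -7
python3 - <<'E'
from m import *
f=viewer.grab_frame("top");w=cloud(f)
P=sel(w,(600,700),(150,185),(66,80));print("endplate",rect(P))
for lo,hi in((55,75),):
  P=sel(w,(600,680),(40,70),(66,80));print("bookplate",rect(P))
E
```

```text
t 1.1 tcp [ 275.1 -561.1  222.6] rot [-180.     0.   -63.9] F [-0.3 -0.3  0.9] grip 86.9
-> [ -6.9 -11.2   0.5] [-0.   0.  -7.1]
endplate (array([645.6, 158.3]), array([19.4, 54. ]), 83.7, 187)
bookplate (array([633. ,  58.5]), array([18.3, 39.1]), 82.4, 87)
```

```bash
python3 -m handwheel '[-0.3,-0.5,0,0,0,0,1,-0.8,-1.2,0,0,0,0,1,-1.3,-2.0,0,0,0,0,1,-1.8,-2.8,0,0,0,0,1,-2.3,-3.7,0,0,0,0,1]'
python3 -m handwheel '[-0.5,-0.8,0,0,0,0,1,-1.0,-1.6,0,0,0,0,1,-1.5,-2.4,0,0,0,0,1,-2.0,-3.2,0,0,0,0,1,-2.4,-4.0,0,0,0,0,1]'
python3 -m handwheel '[-0.5,-0.8,0.1,0,0,-1,1,-1.0,-1.6,0.2,0,0,-2,1,-1.5,-2.4,0.3,0,0,-3,1,-1.9,-3.0,0.4,0,0,-4,1,-2.2,-3.5,0.5,0,0,-5,1]'
python3 go.py 626 -4 140 -7
```

```text
clock: 1.65
ee_pos: [390.2, -376.3, 222.7]
tcp_rot: [-3.141, -0.0, -1.116]
wrist_force: [-0.4, -0.3, 0.1]
grip_width: 87.0
clock: 2.15
ee_pos: [517.0, -179.7, 222.8]
tcp_rot: [3.142, 0.0, -1.115]
wrist_force: [0.8, -1.2, -0.7]
grip_width: 87.0
clock: 2.65
ee_pos: [626.1, -3.6, 197.4]
tcp_rot: [-3.141, -0.0, -0.409]
wrist_force: [0.4, -0.8, 0.5]
grip_width: 87.3
t 2.65 tcp [626.1  -3.6 197.4] rot [-180.    -0.   -23.4] F [ 0.4 -0.8  0.5] grip 87.3
-> [0.  0.  1.1] [-0.  -0.  -2.1]
```

```bash
python3 -m handwheel '[0,0,0.3,0,0,-0.9,1,0,0,0.7,0,0,-1.7,0.6,0,0,1.1,0,0,-2.05,0.5,0,0,1.1,0,0,-2.05,0.4,0,0,1.1,0,0,-2.05,0.4]'
python3 go.py 626 -4 65 -7
python3 - <<'E'
from m import *
for n in("top","side"):
    f=viewer.grab_frame(n);save(f,n+"1");w=cloud(f);print(n,rect(sel(w,(600,680),(-50,30),(80,95))))
a=cv2.imread("pics/side1.png")[150:320,220:420];cv2.imwrite("pics/c2.png",cv2.resize(a,None,fx=3,fy=3))
E
```

```text
clock: 3.15
ee_pos: [625.3, -6.1, 142.5]
tcp_rot: [-3.142, 0.0, -0.132]
wrist_force: [0.6, 0.2, 0.8]
grip_width: 64.4
t 3.15 tcp [625.3  -6.1 142.5] rot [-180.     0.    -7.5] F [0.6 0.2 0.8] grip 64.4
-> [ 0.  -0.   1.6] [-0.   0.  -0.1]
top (array([0., 0.]), array([0., 0.]), 0.0, 0)
side (array([626.1,  -5.7]), array([18.5, 24.4]), 89.0, 131)
```

View pics/c2.png

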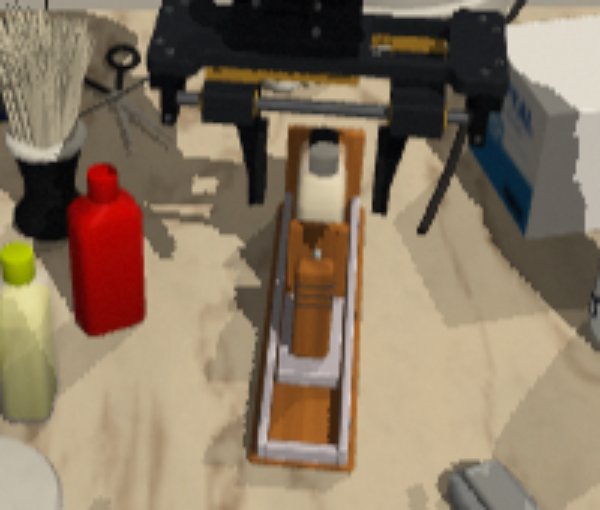

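The side crop shows the fingers straddling the post at (315,270). The long side of the gripper body lies across the rack. I'll descend, grip and pull.

```bash
python3 -m handwheel '[0,0,0.5,0,0,0,0.4,0,0,1.0,0,0,0,0.4,0,0,1.4,0,0,0,0.4,0,0,1.55,0,0,0,0.4,0,0,1.55,0,0,0,0.0]' 25
python3 -m handwheel '[0,0,0,0,0,0,-0.4,0,0,0,0,0,0,-0.8,0,0,0,0,0,0,-1,0,0,0,0,0,0,-1,0,0,0,0,0,0,-1]' 25
python3 go.py 618.5 -63 65 -7
```

```text
clock: 3.75
ee_pos: [625.2, -6.2, 65.0]
tcp_rot: [-3.142, 0.001, -0.131]
wrist_force: [-0.2, -0.5, -0.2]
grip_width: 57.9
clock: 4.25
ee_pos: [626.9, -6.3, 65.8]
tcp_rot: [3.142, -0.004, -0.13]
wrist_force: [3.7, 0.2, 1.6]
grip_width: 23.8
t 4.25 tcp [626.9  -6.3  65.8] rot [180.   -0.2  -7.5] F [3.7 0.2 1.6] grip 23.8
-> [-0.   1.1  0. ] [ 0.  -0.  -0.1]
```

```bash
python3 -m handwheel '[0,0.15,0,0,0,0,-1,0,0.4,0,0,0,0,-1,0,0.65,0,0,0,0,-1,0,0.85,0,0,0,0,-1,0,1.0,0,0,0,0,-1]'
python3 -m handwheel '[0,0.04,0,0,0,0,-1,0,0.08,0,0,0,0,-1,0,0.12,0,0,0,0,-1,0,0.16,0,0,0,0,-1,0,0.16,0,0,0,0,-1]'
python3 go.py 618.5 -63 65 -7
```

```text
clock: 4.75
ee_pos: [620.7, -57.5, 65.8]
tcp_rot: [3.141, -0.005, -0.131]
wrist_force: [5.8, 0.8, 0.1]
grip_width: 23.9
clock: 5.25
ee_pos: [620.0, -63.2, 65.7]
tcp_rot: [-3.139, -0.005, -0.132]
wrist_force: [7.1, 5.4, 0.9]
grip_width: 24.0
t 5.25 tcp [620.  -63.2  65.7] rot [-179.9   -0.3   -7.6] F [7.1 5.4 0.9] grip 24.0
-> [-0. -0.  0.] [-0.  -0.  -0.1]
```

```bash
python3 -m handwheel '[0,0.03,0,0,0,0,-1,0,0.06,0,0,0,0,-1,0,0.09,0,0,0,0,-1,0,0.12,0,0,0,0,-1,0,0.12,0,0,0,0,-1]'
python3 go.py
```

```text
clock: 5.75
ee_pos: [619.9, -63.4, 65.7]
tcp_rot: [-3.131, -0.005, -0.134]
wrist_force: [10.8, 20.4, 0.8]
grip_width: 23.8
t 5.75 tcp [619.9 -63.4  65.7] rot [-179.4   -0.3   -7.7] F [10.8 20.4  0.8] grip 23.8
```

At the stop: force is up to 20 N with no more motion. I'll relax, release and rise.

```bash
python3 -m handwheel '[0,-0.08,0,0,0,0,-1,0,-0.12,0,0,0,0,-1,0,-0.12,0,0,0,0,-0.4,0,-0.12,0,0,0,0,0.2,0,-0.12,0,0,0,0,0.4]'
python3 -m handwheel '[0,0,-0.3,0,0,0,0.4,0,0,-1.0,0,0,0,0.4,0,0,-2.0,0,0,0,0.4,0,0,-3.0,0,0,0,0.4,0,0,-3.2,0,0,0,0.4]'
python3 - <<'E'
from m import *
f=viewer.grab_frame("side");w=cloud(f)
print("post",rect(sel(w,(600,680),(-100,-30),(80,95))))
E
python3 go.py 448 -31.5 200 -6.5
```

```text
clock: 6.25
ee_pos: [615.8, -64.0, 64.6]
tcp_rot: [3.141, 0.004, -0.131]
wrist_force: [-0.6, -0.5, -0.9]
grip_width: 35.4
clock: 6.75
ee_pos: [620.6, -64.9, 232.6]
tcp_rot: [3.139, -0.012, -0.131]
wrist_force: [0.5, 0.3, 0.2]
grip_width: 60.4
post (array([618.6, -61.6]), array([17.8, 22.7]), 87.7, 143)
t 6.8 tcp [620.  -64.7 231.6] rot [179.9  -0.6  -7.5] F [ 0.8 -0.3  0.9] grip 60.3
-> [-3.5 -0.2  0.6] [ 0.  -0.1 -0.1]
```

```bash
sed -i 's/^s=status/np.set_printoptions(precision=2,suppress=True)\ns=status/' go.py
python3 -m handwheel '[-0.5,0,0,0,0,0,0.4,-1.4,-0.1,0.1,0,0,0,0.4,-2.3,-0.1,0.3,0,0,0,0.4,-3.1,-0.2,0.6,0,0,-0.1,0.4,-3.4,-0.2,0.6,0,0,-0.1,0.4]'
python3 -m handwheel '[0,0,0,0,0,0,0.4,0,0,0,0,0,0,0.4,0,0,0,0,0,0,0.4,0,0,0,0,0,0,0.4,0,0,0,0,0,0,0.4]'
python3 go.py 448 -31.5 66 -6.5
```

```text
clock: 7.3
ee_pos: [441.8, -29.0, 192.1]
tcp_rot: [-3.139, 0.014, -0.116]
wrist_force: [0.4, -0.2, 0.5]
grip_width: 60.8
clock: 7.8
ee_pos: [451.4, -31.9, 195.0]
tcp_rot: [3.141, -0.001, -0.117]
wrist_force: [-0.6, -0.5, 0.3]
grip_width: 60.7
t 7.8 tcp [451.4 -31.9 195. ] rot [179.99  -0.03  -6.69] F [-0.6 -0.5  0.3] grip 60.7
-> [-0.07  0.    2.58] [ 0.   -0.   -0.02]
```

```bash
python3 -m handwheel '[-0.07,0,0.5,0,0,0,0.4,-0.07,0,1.2,0,0,0,0.4,-0.07,0,1.9,0,0,0,0.4,-0.07,0,2.4,0,0,0,0.4,-0.07,0,2.58,0,0,0,0.4]' 25
python3 -m handwheel '[0,0,0,0,0,0,0.2,0,0,0,0,0,0,-0.1,0,0,0,0,0,0,-0.5,0,0,0,0,0,0,-1,0,0,0,0,0,0,-1]' 25
python3 go.py
```

```text
clock: 8.3
ee_pos: [446.2, -30.9, 63.9]
tcp_rot: [-3.141, 0.004, -0.117]
wrist_force: [0.3, -0.3, 0.1]
grip_width: 61.0
clock: 8.8
ee_pos: [447.9, -31.4, 67.0]
tcp_rot: [3.141, -0.003, -0.117]
wrist_force: [0.2, 1.2, 4.9]
grip_width: 32.9
t 8.8 tcp [447.9 -31.4  67. ] rot [179.97  -0.15  -6.68] F [0.2 1.2 4.9] grip 32.9
```

```bash
python3 -m handwheel '[0,0,-0.2,0,0,0,-1,0,0,-0.7,0,0,0,-1,0,0,-1.5,0,0,0,-1,0,0,-2.3,0,0,0,-1,0,0,-2.9,0,0,0,-1]' 30
python3 - <<'E'
from m import *
for n in("top","side"):
    f=viewer.grab_frame(n);w=cloud(f);u=np.array([np.sin(np.radians(7)),np.cos(np.radians(7))]);o=np.array([619.5,-62.5])
    a=(w[...,:2]-o)@u; b=(w[...,:2]-o)@np.array([u[1],-u[0]])
    z=w[...,2]
    m=(z>13)&(z<25)&(np.abs(b)<40)&(a>-80)&(a<-15); print(n,"rails lateral near back",np.percentile(b[m],[0,5,25,50,75,95,100]),m.sum())
    for lab,lo,hi,a0,a1 in(("book",60,80,45,80),("mid",60,100,100,175),("midcap",107,118,100,180),("short",60,88,175,215),("end",60,76,205,250)):
        m=(z>lo)&(z<hi)&(np.abs(b)<33)&(a>a0)&(a<a1)
        if m.sum()>5: print(lab,"a",np.percentile(a[m],[1,50,99]),"b",np.percentile(b[m],[1,50,99]),m.sum())
E
python3 go.py 631.5 35 215 -7
```

```text
clock: 9.3
ee_pos: [446.8, -31.0, 213.7]
tcp_rot: [3.141, -0.002, -0.117]
wrist_force: [0.1, 0.1, -2.8]
grip_width: 32.6
top rails lateral near back [-28.1 -25.6 -13.9  -0.1  12.4  23.2  26.1] 123
book a [55.7 59.6 63.6] b [-20.5  -2.   17.7] 82
mid a [130.6 149.2 174.2] b [-17.6  -6.3  14.9] 310
midcap a [144.  153.  161.9] b [-10.   -0.4   7.8] 68
short a [176.9 192.9 214.8] b [-18.7  -5.8  14.2] 262
end a [206.4 223.2 231.4] b [-27.6  -4.6  25.3] 222
side rails lateral near back [-27.8 -24.8 -13.6   0.8  13.4  24.2  26.4] 204
book a [54.1 57.  63.9] b [-19.4  -0.6  18.6] 205
mid a [129.  134.3 166.5] b [-16.7  -0.3  15.4] 343
midcap a [143.1 151.4 161.4] b [-9.7 -0.2  8.1] 63
short a [186.7 200.  214.5] b [-18.5 -12.5  14.4] 46
end a [208.  224.2 229.7] b [-27.   11.7  26.5] 93
t 9.4 tcp [449.3 -31.7 215.2] rot [179.89  -0.54  -6.67] F [ 0.8 -0.3 -3.6] grip 32.6
-> [ 3.46 -1.75  0.03] [ 0.01 -0.07  0.04]
```

```bash
python3 -m handwheel '[0.3,-0.15,0,0,0,0,-1,0.9,-0.5,0,0,0,0,-1,1.6,-0.8,0,0,0,0,-1,2.3,-1.15,0,0,0,0,-1,2.8,-1.4,0,0,0,0,-1]' 30
python3 -m handwheel '[0.3,-0.15,0,0,0,0,-1,0.55,-0.28,0,0,0,0.04,-1,0.64,-0.34,0,0,0,0.04,-1,0.64,-0.34,0,0,0,0.04,-1,0.64,-0.34,0,0,0,0.04,-1]' 30
python3 go.py 630.5 35 130 -7 630.5 35 74 -7
```

```text
clock: 9.9
ee_pos: [595.2, 23.0, 209.4]
tcp_rot: [-3.141, 0.002, -0.116]
wrist_force: [0.4, 0.1, -2.6]
grip_width: 32.7
clock: 10.4
ee_pos: [626.5, 35.2, 210.1]
tcp_rot: [3.141, 0.003, -0.122]
wrist_force: [-0.5, -0.9, -3.4]
grip_width: 32.5
t 10.4 tcp [626.5  35.2 210.1] rot [179.99   0.17  -7.  ] F [-0.5 -0.9 -3.4] grip 32.5
-> [ 0.09 -0.01  1.6 ] [ 0.    0.02 -0.  ]
-> [ 0.09 -0.01  2.72] [ 0.    0.02 -0.  ]
```

```bash
python3 -m handwheel '[0.08,0,0.3,0,0,0,-1,0.08,0,0.9,0,0,0,-1,0.08,0,1.5,0,0,0,-1,0.08,0,2.0,0,0,0,-1,0.08,0,2.15,0,0,0,-1]' 30
python3 -m handwheel '[0,0,0,0,0,0,-1,0,0,0,0,0,0,-1,0,0,0,0,0,0,-1,0,0,0,0,0,0,-1,0,0,0,0,0,0,-1]' 30
python3 go.py 630.5 35 73 -7
python3 - <<'E'
from m import *
f=viewer.grab_frame("side");save(f,"side2");w=cloud(f)
u=np.array([np.sin(np.radians(7)),np.cos(np.radians(7))]);o=np.array([619.5,-62.5])
a=(w[...,:2]-o)@u; b=(w[...,:2]-o)@np.array([u[1],-u[0]]);z=w[...,2]
for lo in range(25,110,12):
    m=(z>lo)&(z<lo+12)&(np.abs(b)<25)&(a>66)&(a<118)
    if m.sum()>5: print(lo,np.percentile(a[m],[2,50,98]),np.percentile(b[m],[2,50,98]),m.sum())
m=(z>20)&(np.abs(b)<17)&(a>66)&(a<118);print("lowest",np.percentile(z[m],[0,2]))
c=f["color"][150:330,220:420,::-1];cv2.imwrite("pics/c3.png",cv2.resize(c,None,fx=3,fy=3))
E
```

```text
clock: 10.9
ee_pos: [628.7, 34.6, 99.7]
tcp_rot: [3.141, 0.008, -0.123]
wrist_force: [0.3, -0.4, -2.3]
grip_width: 32.7
clock: 11.4
ee_pos: [632.5, 34.7, 104.6]
tcp_rot: [-3.142, -0.002, -0.122]
wrist_force: [-0.0, -0.1, -3.0]
grip_width: 32.6
t 11.4 tcp [632.5  34.7 104.6] rot [-180.     -0.11   -7.  ] F [-0.  -0.1 -3. ] grip 32.6
-> [-0.04 -0.    0.63] [-0.   -0.01 -0.  ]
61 [74.3 77.5 83.4] [-15.4   2.2  15.4] 47
73 [75.  77.4 92.2] [-16.4  -0.2  16.4] 91
85 [74.7 77.4 85.7] [-15.1   0.9  15.8] 81
97 [74.6 77.4 90.5] [-22.8  -1.2  21.7] 106
109 [74.8 78.2 90.7] [-23.2   1.5  23.4] 130
lowest [63.9 72.9]
```

View pics/c3.png

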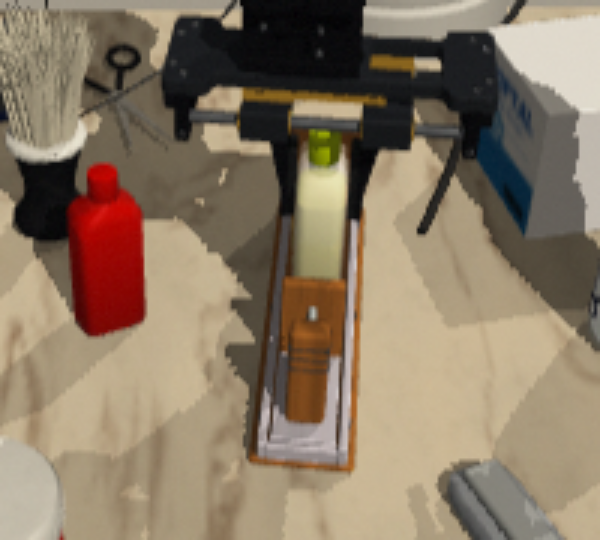

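The crop shows the bottle hanging upright over the slot, behind the bookend plate and between the rails. I'll lower it.

```bash
python3 -m handwheel '[-0.03,0,0.12,0,0,0,-1,-0.03,0,0.26,0,0,0,-1,-0.03,0,0.4,0,0,0,-1,-0.03,0,0.5,0,0,0,-1,-0.03,0,0.56,0,0,0,-1]' 30
python3 -m handwheel '[0,0,0.02,0,0,0,-1,0,0,0.04,0,0,0,-1,0,0,0.06,0,0,0,-1,0,0,0.06,0,0,0,-1,0,0,0.06,0,0,0,-1]' 30
python3 go.py 630.5 35 73 -7
```

```text
clock: 11.95
ee_pos: [629.9, 35.0, 74.4]
tcp_rot: [-3.142, 0.002, -0.122]
wrist_force: [-0.1, 0.2, -2.1]
grip_width: 33.0
clock: 12.45
ee_pos: [630.6, 34.9, 73.0]
tcp_rot: [-3.142, -0.001, -0.122]
wrist_force: [-0.3, 0.1, -0.1]
grip_width: 33.0
t 12.45 tcp [630.6  34.9  73. ] rot [-180.     -0.04   -7.  ] F [-0.3  0.1 -0.1] grip 33.0
-> [-0. -0.  0.] [-0.   -0.01 -0.  ]
```

```bash
python3 -m handwheel '[0,0,0.01,0,0,0,-0.6,0,0,0.01,0,0,0,-0.1,0,0,0.01,0,0,0,0.3,0,0,0,0,0,0,0.4,0,0,0,0,0,0,0.4]' 25
python3 -m handwheel '[0,0,-0.3,0,0,0,0.4,0,0,-1.0,0,0,0,0.4,0,0,-1.8,0,0,0,0.4,0,0,-2.2,0,0,0,0.4,0,0,-2.4,0,0,0,0.4]'
python3 go.py 619.5 -62.5 190 -7
```

```text
clock: 12.95
ee_pos: [630.5, 34.9, 72.5]
tcp_rot: [3.142, -0.0, -0.122]
wrist_force: [-1.2, -0.2, 1.2]
grip_width: 55.2
clock: 13.45
ee_pos: [632.0, 34.8, 196.4]
tcp_rot: [-3.142, -0.006, -0.122]
wrist_force: [-0.6, -0.5, 0.3]
grip_width: 60.8
t 13.45 tcp [632.   34.8 196.4] rot [-180.     -0.35   -7.  ] F [-0.6 -0.5  0.3] grip 60.8
-> [-0.01  1.96  0.13] [-0.   -0.04 -0.  ]
```

```bash
python3 -m handwheel '[0,0.5,0,0,0,0,0.4,0,1.1,0,0,0,0,0.4,0,1.7,0,0,0,0,0.4,-0.02,1.96,0,0,0,0,0.4,-0.02,1.96,0,0,0,0,0.4]'
python3 - <<'E'
from m import *
f=viewer.grab_frame("side");save(f,"side3");w=cloud(f)
u=np.array([np.sin(np.radians(7)),np.cos(np.radians(7))]);o=np.array([619.5,-62.5])
a=(w[...,:2]-o)@u; b=(w[...,:2]-o)@np.array([u[1],-u[0]]);z=w[...,2]
for lo,hi in((78,90),(92,106),(115,128),(128,140)):
    m=(z>lo)&(z<hi)&(np.abs(b)<25)&(a>66)&(a<118)
    if m.sum()>5: print(lo,np.percentile(a[m],[2,50,98]),np.percentile(b[m],[2,50,98]),np.median(z[m]),m.sum())
print("post",rect(sel(w,(600,680),(-100,-30),(80,95))))
E
python3 go.py 619.5 -62.5 66 -7
```

```text
clock: 13.95
ee_pos: [616.9, -63.6, 192.2]
tcp_rot: [-3.141, 0.001, -0.125]
wrist_force: [1.6, 0.9, 0.8]
grip_width: 61.0
78 [74.2 77.3 82.6] [-15.8  -0.6  14.3] 84.29629070552721 86
92 [ 75.   79.2 111.1] [-17.1  -1.3  14.6] 100.88859587710532 157
115 [88.1 91.1 98.7] [-11.1  -1.2   7.9] 122.08080793761134 61
128 [ 89.5  96.5 106.7] [-9.5 -1.7  7.4] 131.32921585569937 66
post (array([619.4, -60.3]), array([18.6, 23.3]), 81.3, 142)
t 14.0 tcp [617.1 -62.3 192.2] rot [-179.94    0.06   -7.11] F [-0.6 -0.2  0.3] grip 60.6
-> [0.05 0.   2.52] [-0.01  0.01 -0.01]
```

The bottle stands upright with its cap top at about z 130. Next I'll grip the post.

```bash
python3 -m handwheel '[0.04,0,0.5,0,0,0,0.4,0.04,0,1.3,0,0,0,0.4,0.04,0,2.0,0,0,0,0.4,0.04,0,2.4,0,0,0,0.4,0.04,0,2.5,0,0,0,0.4]' 25
python3 -m handwheel '[0,0,0,0,0,0,0,0,0,0,0,0,0,-0.5,0,0,0,0,0,0,-1,0,0,0,0,0,0,-1,0,0,0,0,0,0,-1]' 25
python3 -m handwheel '[0,-0.06,0,0,0,0,-1,0,-0.13,0,0,0,0,-1,0,-0.2,0,0,0,0,-1,0,-0.26,0,0,0,0,-1,0,-0.3,0,0,0,0,-1]'
python3 go.py
```

```text
clock: 14.5
ee_pos: [617.4, -60.1, 64.6]
tcp_rot: [-3.14, 0.006, -0.121]
wrist_force: [-0.1, 1.0, -0.6]
grip_width: 60.8
clock: 15.0
ee_pos: [620.0, -62.6, 68.5]
tcp_rot: [3.141, -0.002, -0.122]
wrist_force: [-0.2, 0.2, 0.6]
grip_width: 28.9
clock: 15.5
ee_pos: [621.9, -47.9, 68.3]
tcp_rot: [3.14, -0.002, -0.122]
wrist_force: [-0.7, -3.6, 5.7]
grip_width: 23.9
t 15.5 tcp [621.9 -47.9  68.3] rot [179.93  -0.09  -6.97] F [-0.7 -3.6  5.7] grip 23.9
```

```bash
python3 -m handwheel '[0,-0.04,0,0,0,0,-1,0,-0.08,0,0,0,0,-1,0,-0.12,0,0,0,0,-1,0,-0.16,0,0,0,0,-1,0,-0.2,0,0,0,0,-1]'
python3 - <<'E'
from m import *
f=viewer.grab_frame("side");save(f,"side4");w=cloud(f)
u=np.array([np.sin(np.radians(7)),np.cos(np.radians(7))]);o=np.array([619.5,-62.5])
a=(w[...,:2]-o)@u; b=(w[...,:2]-o)@np.array([u[1],-u[0]]);z=w[...,2]
for lo,hi,n in((60,76,"bookplate"),(80,106,"tall"),(115,140,"cap")):
    m=(z>lo)&(z<hi)&(np.abs(b)<25)&(a>50)&(a<125)
    if m.sum()>5: print(n,np.percentile(a[m],[2,50,98]),np.percentile(b[m],[2,50,98]),z[m].max(),m.sum())
E
python3 go.py
```

```text
clock: 16.0
ee_pos: [623.1, -38.5, 68.3]
tcp_rot: [3.14, -0.001, -0.122]
wrist_force: [-1.0, -5.4, 5.3]
grip_width: 23.7
bookplate [77.5 79.9 82.6] [-13.3  -1.4  11.5] 75.98535036924024 84
tall [85.8 88.5 92.8] [-16.7  -1.4  13.8] 98.03646588793724 86
t 16.05 tcp [623.1 -38.2  68.3] rot [179.91  -0.09  -6.97] F [ 0.  -4.7  6.3] grip 24.1
```

```bash
python3 -m handwheel '[0,-0.02,0,0,0,0,-1,0,-0.03,0,0,0,0,-1,0,-0.04,0,0,0,0,-1,0,-0.05,0,0,0,0,-1,0,-0.06,0,0,0,0,-1]'
python3 go.py
```

```text
clock: 16.55
ee_pos: [623.3, -36.6, 68.3]
tcp_rot: [3.138, -0.001, -0.121]
wrist_force: [-1.8, -8.1, 5.1]
grip_width: 24.2
t 16.55 tcp [623.3 -36.6  68.3] rot [179.8   -0.08  -6.94] F [-1.8 -8.1  5.1] grip 24.2
```

```bash
python3 -m handwheel '[0,-0.01,0,0,0,0,-1,0,-0.02,0,0,0,0,-1,0,-0.02,0,0,0,0,-1,0,-0.02,0,0,0,0,-1,0,-0.02,0,0,0,0,-1]'
python3 go.py
```

```text
clock: 17.05
ee_pos: [623.3, -36.6, 68.3]
tcp_rot: [3.137, -0.001, -0.121]
wrist_force: [-2.3, -8.3, 4.9]
grip_width: 23.4
t 17.05 tcp [623.3 -36.6  68.3] rot [179.74  -0.07  -6.94] F [-2.3 -8.3  4.9] grip 23.4
```

```bash
python3 -m handwheel '[0,-0.02,0,0,0,0,-1,0,-0.04,0,0,0,0,-1,0,-0.06,0,0,0,0,-1,0,-0.06,0,0,0,0,-1,0,-0.06,0,0,0,0,-1]'
python3 - <<'E'
from m import *
for n in("top","side"):
    f=viewer.grab_frame(n);save(f,n+"5");w=cloud(f)
    u=np.array([np.sin(np.radians(7)),np.cos(np.radians(7))]);o=np.array([619.5,-62.5])
    a=(w[...,:2]-o)@u; b=(w[...,:2]-o)@np.array([u[1],-u[0]]);z=w[...,2]
    for lo,hi,k,a0,a1 in((60,76,"bookplate",50,110),(80,106,"tall",80,125),(115,140,"tallcap",80,130),(105,116,"midcap",135,175),(60,76,"end",205,250)):
        m=(z>lo)&(z<hi)&(np.abs(b)<28)&(a>a0)&(a<a1)
        if m.sum()>5: print(n,k,np.percentile(a[m],[2,50,98]),m.sum())
c=cv2.imread("pics/side5.png")[150:320,220:420];cv2.imwrite("pics/c4.png",cv2.resize(c,None,fx=3,fy=3))
E
python3 go.py
```

```text
clock: 17.55
ee_pos: [623.3, -36.5, 68.3]
tcp_rot: [3.133, -0.001, -0.12]
wrist_force: [-4.5, -17.2, 5.6]
grip_width: 24.0
top tall [ 99.4 115.3 124.6] 98
top tallcap [101.7 110.7 119.3] 91
top midcap [147.3 156.3 165.3] 84
top end [207.3 223.  231.1] 207
side bookplate [79.3 81.8 84.3] 89
side tall [87.6 90.5 96. ] 88
side end [222.4 225.1 228.7] 20
t 17.65 tcp [623.3 -36.5  68.3] rot [179.49  -0.04  -6.88] F [ -2.8 -17.8   4.9] grip 23.4
```

View pics/c4.png

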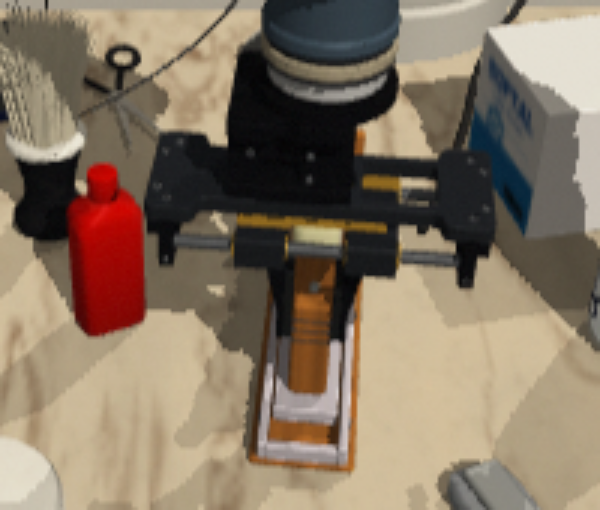

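The gripper sits over the post and the row is hard against the end: 17 N with no motion, and the middle bottle's cap advanced 3 mm. I'll ease off, release and retreat.

```bash
python3 -m handwheel '[0,0.03,0,0,0,0,-1,0,0.06,0,0,0,0,-1,0,0.07,0,0,0,0,-0.6,0,0.07,0,0,0,0,0,0,0.07,0,0,0,0,0.4]'
python3 -m handwheel '[0,0,0,0,0,0,0.4,0,0,-0.3,0,0,0,0.4,0,0,-1.0,0,0,0,0.4,0,0,-1.8,0,0,0,0.4,0,0,-2.6,0,0,0,0.4]'
python3 -m handwheel '[0,0.3,-0.4,0,0,0,0.4,0,1.0,-0.5,0,0,0,0.4,0,1.9,-0.6,0,0,0,0.4,0,2.6,-0.6,0,0,0,0.4,0,3,-0.6,0,0,0,0.4]'
python3 -m handwheel '[0,0.3,0,0,0,0,0.4,0,0.8,0,0,0,0,0.4,0,1.2,0,0,0,0,0.4,0,1.2,0,0,0,0,0.4,0,1.2,0,0,0,0,0.4]'
python3 - <<'E'
from m import *
for n in("top","side"):
    f=viewer.grab_frame(n);save(f,n+"6");w=cloud(f)
    u=np.array([np.sin(np.radians(7)),np.cos(np.radians(7))]);o=np.array([619.5,-62.5])
    a=(w[...,:2]-o)@u; b=(w[...,:2]-o)@np.array([u[1],-u[0]]);z=w[...,2]
    for lo,hi,k,a0,a1 in((80,96,"post",5,50),(60,76,"bookplate",50,110),(80,106,"tall",80,125),(115,140,"tallcap",80,130),(105,116,"midcap",135,175),(60,76,"end",205,250)):
        m=(z>lo)&(z<hi)&(np.abs(b)<28)&(a>a0)&(a<a1)
        if m.sum()>5: print(n,k,np.percentile(a[m],[2,50,98]),np.percentile(b[m],[2,98]),m.sum())
t=cv2.imread("pics/top6.png")[110:280,180:420];s=cv2.imread("pics/side6.png")[150:380,180:420]
g=lambda i:cv2.resize(i,(390,int(i.shape[0]*390/i.shape[1])))
t,s=g(t),g(s);t=cv2.copyMakeBorder(t,0,s.shape[0]-t.shape[0],0,0,cv2.BORDER_CONSTANT)
cv2.imwrite("pics/c5.png",np.hstack([t,s]))
E
python3 go.py
```

```text
clock: 18.15
ee_pos: [622.2, -33.4, 67.0]
tcp_rot: [-3.14, 0.002, -0.123]
wrist_force: [-0.1, 0.2, 0.2]
grip_width: 33.1
clock: 18.65
ee_pos: [622.6, -33.6, 199.5]
tcp_rot: [-3.141, 0.001, -0.122]
wrist_force: [0.3, 0.5, -0.0]
grip_width: 59.9
clock: 19.15
ee_pos: [604.5, -185.6, 229.1]
tcp_rot: [3.14, -0.002, -0.124]
wrist_force: [-0.5, 1.1, 0.4]
grip_width: 61.0
clock: 19.65
ee_pos: [597.3, -242.1, 227.6]
tcp_rot: [-3.141, 0.0, -0.123]
wrist_force: [-0.1, 0.6, 0.7]
grip_width: 60.9
top post [19.3 27.  34.4] [-12.1  10.4] 97
top bookplate [ 80.8  85.9 107.7] [-20.6  17.3] 62
top tall [ 89.  101.2 124. ] [-17.9  13.9] 186
top tallcap [101.5 110.8 119.2] [-10.7   7.1] 92
top midcap [147.1 156.2 165.3] [-8.9  7.8] 83
top end [206.6 223.2 231.1] [-26.7  24.6] 218
side post [18.  22.1 32.4] [-12.   11.1] 138
side bookplate [81.4 82.8 95.2] [-18.7  13.3] 17
side tall [87.9 90.3 94.2] [-16.5  13.9] 43
t 19.75 tcp [ 597.3 -241.3  227.5] rot [-179.94    0.03   -6.95] F [ 0.6  0.7 -0. ] grip 60.6
```

View pics/c5.png

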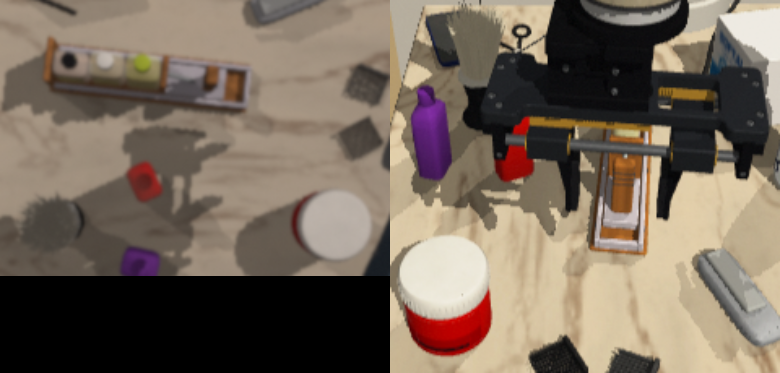

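The top view shows the three bottles in a row against the end plate, with the yellow one between the middle bottle and the bookend. The jar, brush and look-alikes haven't moved, and the robot is clear. Handing in.

```bash
python3 -c "
from rig import ticket;print(ticket.job_done())"
```

```text
the job is handed in; nothing more can be done
None
```

The job is done and handed in at about 20 s of the 64 s allowed; it reports no verdict.

- **Bookend back:** I drew it about 57 mm to its stop. The wrist force rose to about 20 N with no further motion, which confirmed the stop.
- **Tall bottle:** I gripped the yellow bottle across its 33 mm side and stood it in the slot with its broad side to the front. After release it stood upright in the channel, with its cap top at about 130 mm as expected.
- **Bookend forward:** I slid it up until the row would not move further, at about 17 N. Then I eased off, let go and moved the arm clear.

**Last checks:**
- **Bookend travel:** The depth picture put it about 27 mm from its stop, where about 28 mm was expected for snug. That is within the camera's 2 mm accuracy.
- **Bottle spacing:** The tall and middle caps were about 45 mm apart, so those bottles are touching.
- **Counter:** The final pictures showed the jar, brush and red and purple look-alikes standing where they were. I checked that by eye, not by measurement.
- **Side view:** The gripper partly blocked it, so the final row was checked mainly from the top camera.

No check failed.

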